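# Unload the charcoal blocks from the ratchet clamping jig

### The arm

A 7-joint arm with a two-finger parallel gripper is mounted at the origin on a cart in front of the work surface, level with it; the furniture and walls round the work are solid. World frame = base frame: x ahead of the robot, y to its left, z up, the work surface at z = 0. Lengths are in m, angles in rad, forces in N, time in s.
With the tool pointing down it reaches from about 0.35 to 0.9 m from the base axis. Payload 19.9 kg.
Tool frame: the origin (TCP) lies at the very end of the fingers, on their centre line; the grasp point (between the pads) lies 19 mm behind it; z points along the fingers, y is the line along which they close (so a half turn about z gives the same grasp; the last joint's range is limited). The gripper opens to 85 mm and grips with 20 to 120 N. Pads are 22 mm wide; open, the fingers measure 114 mm over their backs; the gripper's body (76 mm by 85 mm) begins 54 mm behind the grasp point. The pads swing forward as they close: fully open they stand 13 mm farther back than shut.
Start: joints at [-1.381, 0.417, -0.01, 1.614, 0.005, 1.111, -0.053], TCP at [0.144, 0.608, 0.231] pointing down, gripper open.
Joint ranges: [-2.81, 2.81], [-0.39, 2.02], [-1.27, 1.25], [0.06, 2.57], [-1.19, 4.33], [0.19, 2], [-2.82, 2.82]. Speed limits (rad/s): [1.89, 1.89, 2.39, 2.39, 3.01, 3.01, 3.01].

### API

Orientations are given as a unit quaternion [w, x, y, z].
In Python, from station import ctrl, capture, camera_model, workorder gives the robot as it stands.
- The arm moves only by the tool move_arm, never from a script. Its argument "targets" is text: rows parted by semicolons, each of 4 numbers parted by spaces: the shift along the tool's x, y, z in m, then the turn about the tool's z in degrees. A call has exactly 5 rows; each row is the pose to reach, as a shift and turn from the pose commanded when the call began, along the tool's axes at that moment; what a row does not reach only later rows make up. A row lasts 1/8 s, in which the tool goes at most 62.5 mm and 10.7 degrees, less where a joint would pass 70% of its speed; a pose out of reach is approached as far as the arm can. A call with a gripper value outside its range is refused whole. "jaw" is the gripper command: -1 is shut, 1 is fully open, values between are in proportion, set as the call begins (left out, the last holds). The fingers move at their own pace and stop on an object; the grip force is fixed at half the most. Time passes only in rows, so rows that repeat a pose let the fingers close, or fill a call up. It gives the time, the measured TCP pose, the force, the opening and the grip force at its end, in the units of the state.
- ctrl.sense(): the state, without advancing time (a new reading comes with each control period).
- capture(name): name is "side" or "top" or "wrist"; returns the picture (420x560x3 uint8, blue, green, red); there is no depth.
- camera_model(name): a dict with "vertical_fov" (degrees; the focal length in pixels is half the picture's height over the tangent of half this angle, whatever the lens; pixels are square), "cx", "cy" (the principal point, pixels), "cam_to_world" (4x4, takes a point from camera to world coordinates). Camera axes: x right, y down, z forward; pixel columns grow to the right and rows downward; lengths in m; the calibration is good to about 2 mm. A picture is of the moment at which its call begins: read the wrist's pose just before it. camera_model takes no time and is no camera call; for the wrist camera it gives the pose at the moment of the call.
- workorder.job_done(): hands the job in; it is judged then, once.
The state is a dict: "time": time; "q": joint angles; "dq": joint speeds; "effort": joint torques, N m; "tcp_pos": TCP position; "eef_rot": TCP orientation; "ft_force": force on the tool from outside, world axes, zero at the start; "wrist_torque": the same for the moment, N m; "finger_gap": finger opening in m; "grasp_force": force on a finger pad.
Only numpy, scipy, OpenCV 4.12 (cv2) and the standard library are available. Lean on these libraries where they do the work, as an engineer would, in place of code of your own. Each camera call takes 0.05 s, during which the arm holds its last target. There are 200 camera calls.

### The job

Unload the clamping jig: push its standing bifold guard aside until the two panels are folded flat against each other, lift the ratchet pawl by its tab and slide the clamp bar all the way back, then take out every charcoal block and lay each one flat on the floor of the black tray, none on top of another. When all the blocks lie in the tray, push the empty clamp bar fully home again so that the pawl drops into its rack, and unfold the guard until it is straight across the front of the jig. Leave the flux jar, the beeswax cake and the doming punch where they are.

Things in the scene. Friction and masses are not known exactly. Their poses are not given: they have to be found in the camera images.
- jig: the clamping jig, fixed to the table: aluminium base plate 200 (x) x 260 (y) x 12 mm thick; origin on the table, base spans x -105 to 95 mm, y -130 to 130 mm. Own +x points away from the robot. A wooden fence stands across the far side, inner face at x = 72 mm, top at z = 45 mm. A small jamb at x -90 to -79, y 108 to 128 mm rises to z = 76 mm. Saw-tooth rack on the base, y = 0, x -97 to -56 mm, tops at z = 22 mm
- guard_a (a joint): rad: first (left, +y) guard panel, turning on an upright pin at jig x = -92, y = 115 mm. 0 = panel along the jig's -y, across the front of the jig; 1.571 = panel pointing along the jig's -x. Stiff hinge, no spring. Panels are 6 mm thick, from z = 16 to 76 mm; the pins lie in their far (+x) faces
- guard_b (a joint): rad: second guard panel relative to the first, on a pin 105 mm along the first. Geared to the first: always twice guard_a. 0 = in line with it, 3.142 = folded flat against it. The middle hinge goes out towards -x of the jig (towards the robot) while the free end comes along +y to the jamb
- guard_post (a point): round upright steel post, 12 mm diameter, at the free end of the second panel, 88 mm along it from the middle pin; z = 16 to 112 mm, 36 mm higher than the panels; this point is on its axis at z = 94 mm. Pushed along the jig's +y (2 to 4 N) it folds the guard; when flat it is at jig x = -109, y = 112 mm. Pushed back by its upper part along -y it unfolds the guard (up to 8 N at the last)
- clamp_bar (a joint): m: clamp bar, slides along the jig's -x; 0 = home (clamped), 0.05 = all the way back. Friction about 1.5 N. A bar 16 mm thick along x, 230 mm wide along y, z 15 to 46 mm, with a steel lip that reaches 8 mm over the near ends of the blocks, so that they cannot be lifted out until it is back. The pawl stops it from sliding back (after 2 to 3 mm of play); towards home it clicks over the teeth
- bar_back (a point): point on the back (-x) face of the clamp bar, 60 mm to the -y side of its middle, away from the folded guard, at z = 30 mm: a flat face to push it home on
- pawl (a joint): rad: ratchet pawl in a fork on the back of the clamp bar, its level pin along y, at jig x = -22, z = 32 mm when the bar is home. 0 = down in the rack, 0.6 = fully lifted; its tooth leaves the rack above about 0.2. A light spring brings it down when let go
- pawl_tab (a point): the pawl's upright lift tab, a steel plate 10 mm thick (along the jig's y), 22 mm long (x), at z = 27 to 63 mm; this point is the middle of the part to pinch, at z = 52 mm, 52 mm to the -x side of the pin and 20 mm above it. Lift it at least 12 mm, keep it lifted, and the clamp bar comes along when it is drawn towards -x of the jig
- block_0: charcoal soldering block, black, a box of 36 (own x) x 62 (own y) x 28 mm (z), about 50 g; origin at the centre of its underside. At the start it lies on the jig's base between the fence and the clamp bar, long side along the jig's x; absent in some runs
- block_1: charcoal soldering block, black, a box of 36 (own x) x 62 (own y) x 28 mm (z), about 50 g; origin at the centre of its underside. At the start it lies on the jig's base between the fence and the clamp bar, long side along the jig's x; absent in some runs
- block_2: charcoal soldering block, black, a box of 36 (own x) x 62 (own y) x 28 mm (z), about 50 g; origin at the centre of its underside. At the start it lies on the jig's base between the fence and the clamp bar, long side along the jig's x; absent in some runs
- tray: shallow black tray, loose, 225 (own x) x 125 (own y) mm, floor 4 mm thick, rim 13 mm high and 5 mm thick; origin at the centre of its underside
- jar: bystander: small flux jar, 51 mm across, 56 mm tall, origin under its centre
- wax: bystander: round cake of beeswax, 43 mm across, 21 mm tall, origin under its centre
- punch: bystander: steel doming punch lying on the table, 13 mm thick, 72 mm long along own y, origin under its middle
Things that resemble listed ones, but are neither listed nor needed, are in the scene too. Leave any pink look-alike of the block_1 alone.

How it is judged:
On the way, in this order (a step that is already met when the one before it is completed fails the run):
1. the guard's two panels are folded flat against each other (value of joint guard_b above 3 rad), for 0.2 s.
2. the pawl is lifted out of the rack (value of joint pawl above 0.18 rad), for 0.05 s.
3. the clamp bar is all the way back (value of joint clamp_bar above 0.042 m), for 0.2 s.
4. every block lies flat on the tray's floor, let go (x of block_0 in the frame of tray between -0.095 and 0.095 m and y of block_0 in the frame of tray between -0.045 and 0.045 m and z of block_0 in the frame of tray between -0.002 and 0.026 m and angle between block_0's own y axis and vertical between 1.45 and 1.69 rad and (angle between block_0's own z axis and vertical below 0.12 rad or angle between block_0's own x axis and vertical below 0.12 rad or angle between block_0's own x axis and vertical above 3.02 rad) and linear speed of each of block_0, block_1, block_2 below 0.02 m/s and contact force between each of block_0, block_1, block_2 and the fingers below 0.1 N and x of block_1 in the frame of tray between -0.095 and 0.095 m and y of block_1 in the frame of tray between -0.045 and 0.045 m and z of block_1 in the frame of tray between -0.002 and 0.026 m and angle between block_1's own y axis and vertical between 1.45 and 1.69 rad and (angle between block_1's own z axis and vertical below 0.12 rad or angle between block_1's own x axis and vertical below 0.12 rad or angle between block_1's own x axis and vertical above 3.02 rad) and x of block_2 in the frame of tray between -0.095 and 0.095 m and y of block_2 in the frame of tray between -0.045 and 0.045 m and z of block_2 in the frame of tray between -0.002 and 0.026 m and angle between block_2's own y axis and vertical between 1.45 and 1.69 rad and (angle between block_2's own z axis and vertical below 0.12 rad or angle between block_2's own x axis and vertical below 0.12 rad or angle between block_2's own x axis and vertical above 3.02 rad)), for 0.2 s.
At the end, for the whole second after the job is handed in: Clamp bar home within 5 mm; pawl down within 0.08 rad; guard_b below 0.5 rad; every block present at rest and let go on the tray floor (not on another), on a long face, not upside down, level within 0.12 rad, origin within 95 mm (x) and 45 mm (y) of the tray centre (all of step 4 and value of joint clamp_bar below 0.005 m and value of joint pawl below 0.08 rad and value of joint guard_b below 0.5 rad and linear speed of tray below 0.02 m/s); the robot touches nothing.
It fails at once if the flux jar, the beeswax or the punch is pushed more than 3 cm or knocked over (distance of any of jar, wax, punch from where it was at the start of the episode above 0.03 m or angle between jar's own z axis and vertical above 0.7 rad).
It fails at once if a block falls off the table (height (world z) of any of block_0, block_1, block_2 below -0.05 m).
Of block_0, block_1, block_2 only 2 to 3 are there at a start; the rules pass over those that are not, and their reading is None.
At some moment in a run one of tray may be knocked a few centimetres aside while the robot is not near it.
Once in a run the grip may slacken for a moment while it holds something.
It also fails if it takes over 200 s, if anything falls off the work surface, if the arm or the gripper's body presses on something with over 40 N, if the wrist force passes 120 N, or if a joint passes its speed limit or range.

## Working session

There is one attempt and no reset: what is moved stays moved. The work goes in short steps, Python scripts to look and compute and a tool call to move; the robot and the scene stay as the last step left them, time stands still between calls to the robot, and variables do not carry over. Pictures are saved under pics/ and viewed, at most 14 in all, crops included, and the job is handed in when it is done.

Besides the shell and the picture viewer there is one more tool, called as name(argument=value, ...) on one line, values as JSON. move_arm: Moves the arm, as the interface text tells. Its arguments: {"type":"object","properties":{"targets":{"type":"string"},"jaw":{"type":"number"}},"required":["targets"]}

```bash
mkdir -p pics; ls; python3 - <<'E'
from station import ctrl,capture,camera_model
import cv2,numpy as np
s=ctrl.sense();print(s)
for n in("top","side"):
    im=capture(n);cv2.imwrite(f"pics/{n}0.png",im);m=camera_model(n);print(n,m)
E
```

```text
pics
{'time': 0.0, 'q': array([-1.38052324,  0.41798238, -0.01030439,  1.61418447,  0.0047003 ,
        1.11068906, -0.05298181]), 'dq': array([ 1.54570258e-03,  4.98277486e-05,  5.18711616e-04, -3.91461817e-04,
        7.88789937e-06, -3.40874460e-04, -8.53829363e-04]), 'effort': array([ 4.53613893e-04, -8.64465094e+01,  6.78801723e-01, -4.34888184e+01,
        1.90714875e-02,  7.50005274e-03, -5.66545646e-05]), 'tcp_pos': array([0.14349389, 0.60794381, 0.23065069]), 'eef_rot': array([-2.58519321e-05,  1.15613461e-01,  9.93294087e-01, -6.19204383e-04]), 'ft_force': array([-0.59830875, -0.27620528, -0.18309785]), 'wrist_torque': array([-0.06622613,  0.02789622, -0.00317841]), 'grasp_force': 0.0, 'finger_gap': 0.08521997246365869}
top {'vertical_fov': 51.34814922850781, 'cx': 280.48494886038173, 'cy': 207.17451049424733, 'cam_to_world': array([[-3.78297615e-02, -9.79138678e-01,  1.99640572e-01,
         3.81687838e-01],
       [-9.99284186e-01,  3.70990501e-02, -7.40113836e-03,
        -4.68339304e-02],
       [-1.59734745e-04, -1.99777649e-01, -9.79841245e-01,
         1.09044639e+00],
       [ 0.00000000e+00,  0.00000000e+00,  0.00000000e+00,
         1.00000000e+00]])}
side {'vertical_fov': 53.323815610072785, 'cx': 282.01343619173247, 'cy': 205.58327116886596, 'cam_to_world': array([[-0.91485951, -0.12791371,  0.38297541,  0.21480848],
       [-0.40373425,  0.30281941, -0.86330705,  0.76959128],
       [-0.00554358, -0.94442495, -0.32868036,  0.42300191],
       [ 0.        ,  0.        ,  0.        ,  1.        ]])}
```

View pics/top0.png

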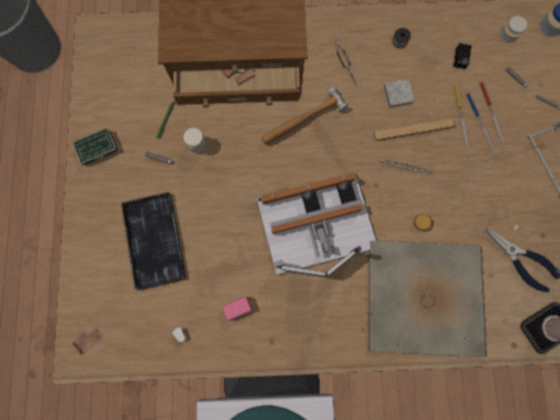

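View pics/side0.png

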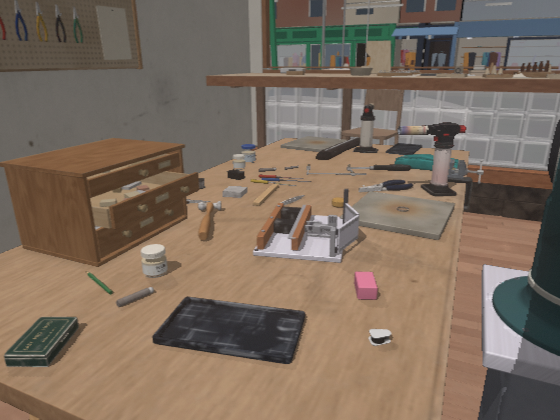

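```bash
cat > h.py <<'E'
import numpy as np,cv2
from station import ctrl,capture,camera_model
from scipy.spatial.transform import Rotation as R
def ray(m,u,v,z,H=420):
    f=H/2/np.tan(np.radians(m["vertical_fov"])/2);T=m["cam_to_world"]
    d=T[:3,:3]@np.array([(u-m["cx"])/f,(v-m["cy"])/f,1]);o=T[:3,3]
    return o+d*(z-o[2])/d[2]
def proj(m,p,H=420):
    f=H/2/np.tan(np.radians(m["vertical_fov"])/2);T=m["cam_to_world"]
    c=T[:3,:3].T@(np.asarray(p)-T[:3,3]);return c[0]/c[2]*f+m["cx"],c[1]/c[2]*f+m["cy"]
def pose():
    s=ctrl.sense();q=s["eef_rot"];return s["tcp_pos"],R.from_quat([q[1],q[2],q[3],q[0]]),s
def tool(p):
    "world target (TCP) -> shift in tool axes; yaw info"
    t,r,_=pose();return r.inv().apply(np.asarray(p)-t)
E
python3 - <<'E'
import cv2
im=cv2.imread("pics/top0.png")[165:285,240:400]
cv2.imwrite("pics/c1.png",cv2.resize(im,None,fx=5,fy=5,interpolation=cv2.INTER_CUBIC))
E
```

```text
(no output)
```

View pics/c1.png

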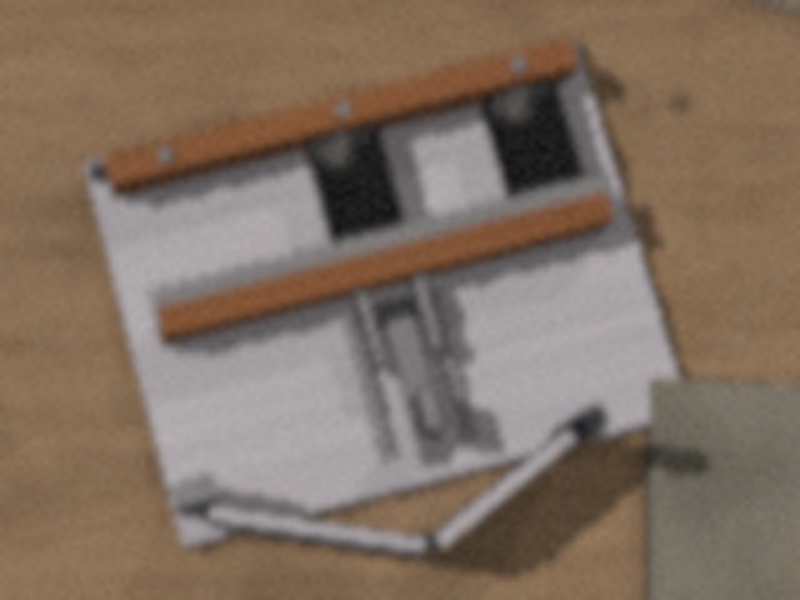

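```bash
python3 - <<'E'
from h import *
m=camera_model("top")
P=lambda u,v,z:ray(m,240+u/5,165+v/5,z)
fl,nl=P(92,172,.012),P(183,547,.012);n2=P(645,425,.012)
print(fl,nl,n2,np.linalg.norm(fl-nl))
a=np.degrees(np.arctan2(*(fl-nl)[[1,0]]));b=np.degrees(np.arctan2(*(n2-nl)[[1,0]]));print(a,b)
bl,br=P(165,318,.046),P(608,205,.046) 
print("bar",bl,br,np.linalg.norm(bl-br),np.degrees(np.arctan2(*(br-bl)[[1,0]]))+90)
th=np.radians((a+b+90)/2)
for th in(th,):
  ex=np.array([np.cos(th),np.sin(th),0]);ey=np.array([-ex[1],ex[0],0])
  O=nl+.105*ex-.130*ey;O[2]=0;print("jig",O,np.degrees(th))
  for n,p in dict(fl=fl,bl=bl,br=br,tab=P(432,440,.063),post=P(592,415,.112),mid=P(430,545,.076),b0a=P(320,155,.040),b0b=P(335,240,.040),b0c=P(400,220,.04),b1a=P(510,193,.04),b1b=P(578,178,.04),fr=P(578,45,.045)).items():
    d=p-O;print(n,np.round([d@ex,d@ey],4),p.round(3))
# tray and wax
print("pink",ray(m,237,309,.02),"tray",[ray(m,u,v,.013).round(3) for u,v in((123,202),(172,193),(186,277),(136,288))],"wax",ray(m,424,222,.02))
print(pose()[1].as_matrix().round(3))
E
```

```text
[6.23582562e-01 6.62686111e-05 1.20000000e-02] [ 0.43430018 -0.03915626  0.012     ] [ 0.48526284 -0.26937194  0.012     ] 0.19330345568461205
11.70697658416071 -77.51777485106882
bar [ 0.54238781 -0.03465491  0.046     ] [ 0.58991809 -0.25271723  0.046     ] 0.22318221303410946 12.296238949426709
jig [ 0.56420793 -0.14427038  0.        ] 12.094600866545946
fl [0.0883 0.1287] [0.624 0.    0.012]
bl [0.0016 0.1118] [ 0.542 -0.035  0.046]
br [ 0.0024 -0.1114] [ 0.59  -0.253  0.046]
tab [-0.0881  0.0046] [ 0.477 -0.158  0.063]
post [-0.0983 -0.0618] [ 0.481 -0.225  0.112]
mid [-0.1352  0.02  ] [ 0.428 -0.153  0.076]
b0a [0.0625 0.0178] [ 0.622 -0.114  0.04 ]
b0b [0.0195 0.0216] [ 0.579 -0.119  0.04 ]
b0c [ 0.0213 -0.0119] [ 0.587 -0.151  0.04 ]
b1a [ 0.021  -0.0678] [ 0.599 -0.206  0.04 ]
b1b [ 0.02   -0.1024] [ 0.605 -0.24   0.04 ]
fr [ 0.0841 -0.1201] [ 0.672 -0.244  0.045]
pink [0.35580284 0.05820528 0.02      ] tray [array([0.63 , 0.342, 0.013]), array([0.648, 0.218, 0.013]), array([0.436, 0.182, 0.013]), array([0.415, 0.303, 0.013])] wax [ 0.54874545 -0.409655    0.02      ]
[[-0.973  0.23  -0.   ]
 [ 0.23   0.973 -0.001]
 [-0.    -0.001 -1.   ]]
```

move_arm(targets="-0.05 -0.03 0 -5;-0.1 -0.07 0 -10;-0.15 -0.11 0 -15;-0.2 -0.15 0 -20;-0.25 -0.19 0 -25.4", jaw=-1)

```text
time: 0.72
tcp_pos: [0.3404, 0.3689, 0.2312]
eef_rot: [-0.0, -0.107, 0.994, -0.0]
ft_force: [1.3, 1.7, 0.7]
finger_gap: 0.0003
grasp_force: 0.0
```

```bash
cat >> h.py <<'E'
TH=np.radians(12.1);O=np.array([.564,-.144,0]);EX=np.array([np.cos(TH),np.sin(TH),0]);EY=np.array([-EX[1],EX[0],0])
def J(x,y,z):return O+EX*x+EY*y+np.array([0,0,z])
def report():
    t,r,s=pose();d=t-O
    print("t",round(s["time"],2),"jig",np.round([d@EX,d@EY,t[2]],4),"yaw err",round(np.degrees(np.arctan2(*r.as_matrix()[[1,0],1]))-90-12.1,2),"F",s["ft_force"].round(1),"gap",round(s["finger_gap"],4),round(s["grasp_force"],1))
E
python3 -c "
from h import *
report();print(tool(J(-.1,-.11,.2)).round(3))"
```

```text
t 0.72 jig [-0.1112  0.5484  0.2312] yaw err 0.19 F [1.3 1.7 0.7] gap 0.0003 0.0
[-0.009 -0.658  0.031]
```

move_arm(targets="-0.02 -0.06 0 0;-0.04 -0.12 0 0;-0.05 -0.18 0 0;-0.05 -0.24 0 0;-0.05 -0.3 0 0")

```text
time: 1.35
tcp_pos: [0.4514, 0.0859, 0.2313]
eef_rot: [-0.0, -0.106, 0.994, 0.0]
ft_force: [1.2, 0.3, 0.6]
finger_gap: 0.0001
grasp_force: 0.0
```

move_arm(targets="0 -0.06 0 0;0 -0.12 0 0;0 -0.18 0 0;0 -0.24 0 0;0 -0.3 0 0")

```text
time: 1.98
tcp_pos: [0.5144, -0.2072, 0.2313]
eef_rot: [0.0, -0.106, 0.994, 0.0]
ft_force: [0.5, 1.1, 1.1]
finger_gap: 0.0002
grasp_force: 0.0
```

move_arm(targets="0.01 -0.03 0 0;0.02 -0.06 0 0;0.03 -0.06 0 0;0.03 -0.06 0 0;0.03 -0.06 0 0")

```text
time: 2.6
tcp_pos: [0.4981, -0.2693, 0.2314]
eef_rot: [0.0, -0.106, 0.994, 0.0]
ft_force: [0.2, 1.1, 0.4]
finger_gap: -0.0
grasp_force: 0.0
```

```bash
python3 -c "
from h import *
report()
cv2.imwrite('pics/w1.png',capture('wrist'))
print(ctrl.sense()['q'].round(2), tool(J(-.1,-.105,.085)).round(3))
m=camera_model('wrist');print(m['cam_to_world'].round(3),proj(m,J(-.099,-.061,.112)),proj(m,J(-.074,0,.063)))"
```

```text
t 2.6 jig [-0.0907 -0.1087  0.2314] yaw err 0.1 F [0.2 1.1 0.4] gap -0.0 0.0
[ 0.02  0.34  0.52  1.78 -0.19  1.07  2.4 ] [0.009 0.004 0.146]
[[-0.213  0.94   0.266  0.43 ]
 [ 0.977  0.205  0.058 -0.283]
 [-0.     0.272 -0.962  0.375]
 [ 0.     0.     0.     1.   ]] (np.float64(331.56782763768615), np.float64(192.93725315062355)) (np.float64(382.159291450813), np.float64(206.16590366587212))
```

View wrist.

View pics/w1.png

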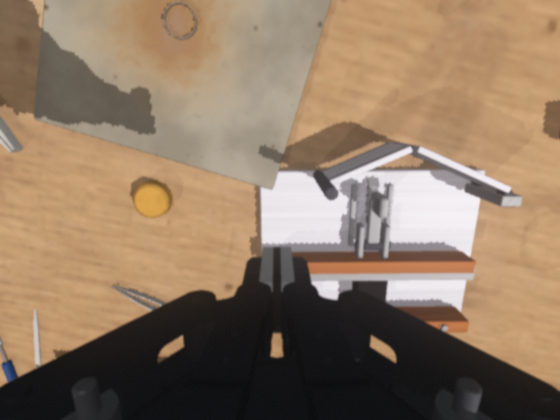

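move_arm(targets="0.009 0 0.05 0;0.009 0 0.1 0;0.009 0 0.14 0;0.009 0 0.142 0;0.009 0 0.142 0")

```text
time: 3.28
tcp_pos: [0.4896, -0.2724, 0.0907]
eef_rot: [0.001, -0.106, 0.994, -0.0]
ft_force: [1.1, -0.0, -0.1]
finger_gap: -0.0003
grasp_force: 0.0
```

move_arm(targets="0 0.02 0 0;0 0.035 0 0;0 0.05 0 0;0.001 0.065 0 0;0.002 0.08 0 0")

```text
time: 3.9
tcp_pos: [0.4699, -0.1934, 0.0894]
eef_rot: [0.0, -0.106, 0.994, -0.0]
ft_force: [0.3, -1.7, 0.4]
finger_gap: 0.0
grasp_force: 0.5
```

move_arm(targets="0.001 0.015 0 0;0.001 0.03 0 0;0.002 0.045 0 0;0.003 0.06 0 0;0.003 0.075 0 0")

```text
time: 4.53
tcp_pos: [0.4511, -0.1208, 0.0893]
eef_rot: [-0.0, -0.106, 0.994, -0.0]
ft_force: [1.2, -0.6, -0.4]
finger_gap: 0.0001
grasp_force: 0.4
```

```bash
python3 -c "
from h import *
report()
cv2.imwrite('pics/t2.png',cv2.resize(capture('top')[165:305,210:400],None,fx=4,fy=4))
"
```

```text
t 4.53 jig [-0.1056  0.0464  0.0893] yaw err 0.02 F [ 1.2 -0.6 -0.4] gap 0.0001 0.4
```

View pics/t2.png

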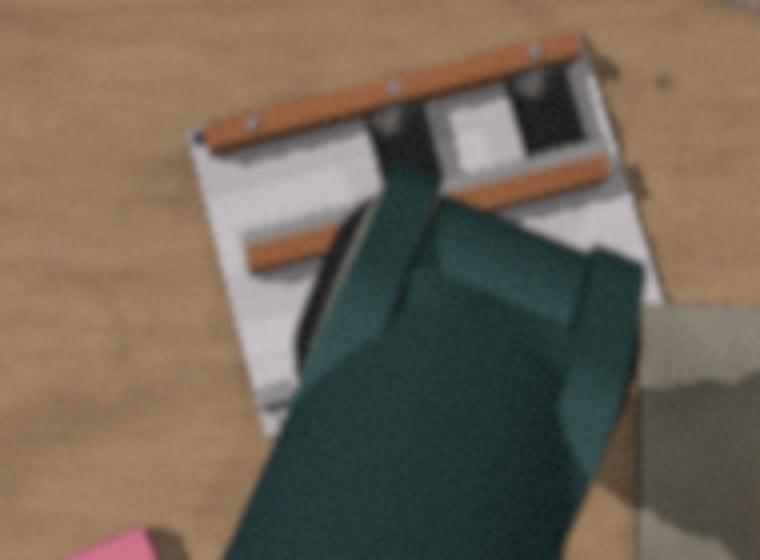

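The arm hides the guard here, so I rely on the contact force and carry on slowly.

move_arm(targets="0.001 0.012 0 0;0.001 0.024 0 0;0.002 0.034 0 0;0.002 0.04 0 0;0.002 0.043 0 0")

```text
time: 5.2
tcp_pos: [0.4403, -0.0798, 0.0893]
eef_rot: [0.0, -0.106, 0.994, -0.0]
ft_force: [-0.1, -0.5, 0.2]
finger_gap: 0.0
grasp_force: 0.3
```

move_arm(targets="0 0.003 0 0;0 0.005 0 0;0 0.007 0 0;0 0.008 0 0;0 0.008 0 0")

```text
time: 5.82
tcp_pos: [0.4391, -0.0738, 0.0895]
eef_rot: [0.001, -0.105, 0.994, -0.001]
ft_force: [2.7, -13.1, -2.1]
finger_gap: -0.0003
grasp_force: 6.1
```

```bash
python3 -c "
from h import *
report()
im=capture('wrist');cv2.imwrite('pics/w2.png',im)
"
```

```text
t 5.83 jig [-0.1074  0.0948  0.0895] yaw err -0.06 F [  2.7 -13.1  -2.1] gap -0.0003 6.1
```

View pics/w2.png

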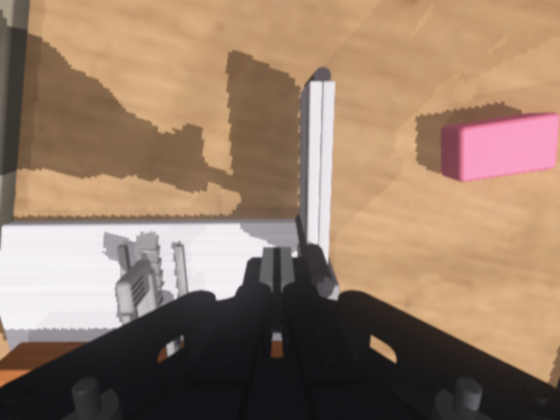

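move_arm(targets="0 -0.02 0 0;0 -0.04 -0.03 0;-0.02 -0.06 -0.06 0;-0.05 -0.08 -0.07 0;-0.06 -0.095 -0.07 0", jaw=-1)

```text
time: 6.5
tcp_pos: [0.5191, -0.153, 0.1601]
eef_rot: [0.001, -0.106, 0.994, -0.0]
ft_force: [-0.3, 0.8, -0.6]
finger_gap: 0.0
grasp_force: 0.0
```

```bash
python3 -c "
from h import *
report()
m=camera_model('wrist')
im=capture('wrist');
for x in(-.063,-.085):
  for y in(-.005,.005): print(np.round(proj(m,J(x,y,.063)),1))
cv2.imwrite('pics/w3.png',cv2.resize(im[80:300,180:400],None,fx=2.5,fy=2.5))
"
```

```text
t 6.5 jig [-0.0458  0.0007  0.1601] yaw err 0.05 F [-0.3  0.8 -0.6] gap 0.0 0.0
[268.  187.9]
[280.9 187.9]
[267.9 159.3]
[281.1 159.3]
```

View pics/w3.png

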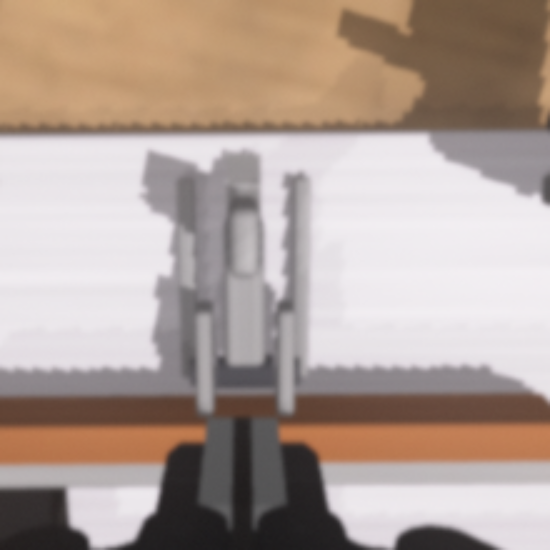

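move_arm(targets="0.026 0.001 0.03 0;0.026 0.001 0.06 0;0.026 0.001 0.09 0;0.026 0.001 0.11 0;0.026 0.001 0.124 0", jaw=0)

```text
time: 7.18
tcp_pos: [0.491, -0.1568, 0.0344]
eef_rot: [-0.001, -0.105, 0.994, 0.0]
ft_force: [0.9, -0.3, -0.2]
finger_gap: 0.0426
grasp_force: 0.0
```

move_arm(targets="0 0 0 0;0 0 0 0;0 0 0 0;0 0 0 0;0 0 0 0", jaw=-1)

```text
time: 7.8
tcp_pos: [0.4918, -0.1575, 0.0357]
eef_rot: [0.0, -0.105, 0.994, -0.0]
ft_force: [-2.8, -5.4, 4.2]
finger_gap: 0.0089
grasp_force: 64.5
```

```bash
python3 -c "
from h import *
report()"
```

```text
t 7.8 jig [-0.0734  0.002   0.0357] yaw err -0.0 F [-2.8 -5.4  4.2] gap 0.0089 64.5
```

move_arm(targets="-0.002 0 -0.005 0;-0.004 0 -0.009 0;-0.006 0 -0.013 0;-0.009 0 -0.017 0;-0.010 0 -0.019 0")

```text
time: 8.43
tcp_pos: [0.5001, -0.1554, 0.0537]
eef_rot: [-0.001, -0.105, 0.994, -0.0]
ft_force: [-1.2, -7.2, -11.5]
finger_gap: 0.0091
grasp_force: 60.7
```

move_arm(targets="0.008 0 0 0;0.016 0 0 0;0.024 0 0 0;0.032 0 0 0;0.038 0 0 0")

```text
time: 9.05
tcp_pos: [0.4638, -0.1635, 0.054]
eef_rot: [-0.0, -0.105, 0.994, -0.0]
ft_force: [3.6, -9.1, -14.9]
finger_gap: 0.0089
grasp_force: 60.2
```

move_arm(targets="0.006 0 0 0;0.009 0 0 0;0.011 0 0 0;0.013 0 0 0;0.013 0 0 0")

```text
time: 9.68
tcp_pos: [0.4514, -0.1662, 0.054]
eef_rot: [-0.0, -0.105, 0.994, -0.001]
ft_force: [3.9, -9.1, -15.2]
finger_gap: 0.0089
grasp_force: 60.2
```

```bash
python3 -c "
from h import *
report()"
```

```text
t 9.68 jig [-0.1148  0.0019  0.054 ] yaw err 0.0 F [  3.9  -9.1 -15.2] gap 0.0089 60.2
```

move_arm(targets="0.002 0 0 0;0.003 0 0 0;0.003 0 0 0;0.003 0 0 0;0.003 0 0 0")

```text
time: 10.3
tcp_pos: [0.4511, -0.1663, 0.0543]
eef_rot: [0.002, -0.106, 0.994, -0.001]
ft_force: [23.2, -4.9, -30.8]
finger_gap: 0.0089
grasp_force: 58.3
```

move_arm(targets="-0.002 0 0 0;-0.002 0 0 0;-0.002 0 0 0;-0.002 0 0 0;-0.002 0 0 0", jaw=0)

```text
time: 10.92
tcp_pos: [0.4506, -0.1659, 0.0544]
eef_rot: [0.0, -0.106, 0.994, -0.0]
ft_force: [0.4, -0.0, -0.4]
finger_gap: 0.0427
grasp_force: 0.0
```

move_arm(targets="0 0 -0.04 0;-0.05 0.01 -0.08 0;-0.08 0.01 -0.11 0;-0.1 0.01 -0.11 0;-0.1 0.01 -0.11 0")

```text
time: 11.55
tcp_pos: [0.5471, -0.1345, 0.1643]
eef_rot: [0.0, -0.106, 0.994, -0.0]
ft_force: [-0.8, -0.3, 0.1]
finger_gap: 0.0427
grasp_force: 0.0
```

```bash
python3 -c "
from h import *
report()
m=camera_model('wrist')
im=capture('wrist');
print([np.round(proj(m,J(*p)),1) for p in((-.056,-.06,.046),(-.056,0,.046),(.01,-.06,.04),(.01,.004,.04))])
cv2.imwrite('pics/w4.png',im)
"
```

```text
t 11.55 jig [-0.0145  0.0128  0.1643] yaw err 0.1 F [-0.8 -0.3  0.1] gap 0.0427 0.0
[array([186.4, 153.2]), array([259.8, 153.4]), array([193.7, 227.2]), array([265.5, 227.4])]
```

View pics/w4.png

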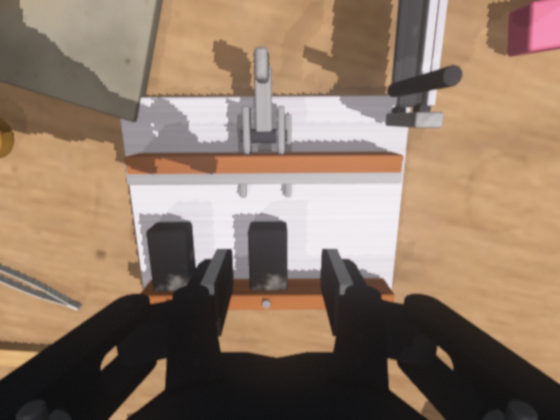

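```bash
python3 -c "
from h import *
m=camera_model('wrist')
for u,v in((153,231),(193,231),(250,231),(287,231)):
  d=ray(m,u,v,.04)-O;print(np.round([d@EX,d@EY],4))
m=camera_model('top')
im=capture('top');g=im[170:310,105:205].max(2);_,t=cv2.threshold(g,60,255,cv2.THRESH_BINARY_INV)
t=cv2.morphologyEx(t,cv2.MORPH_CLOSE,np.ones((9,9)));c=max(cv2.findContours(t,0,2)[0],key=cv2.contourArea)
b=cv2.boxPoints(cv2.minAreaRect(c))+[105,170];w=np.array([ray(m,u,v,.013) for u,v in b]);print(w.round(3),w.mean(0),np.linalg.norm(np.diff(w,axis=0),axis=1))
d=w.mean(0)-O;print('tray jig',d@EX,d@EY)
"
```

```text
[ 0.0122 -0.0968]
[ 0.0121 -0.0611]
[ 0.012  -0.0101]
[0.012  0.0229]
[[0.629 0.351 0.013]
 [0.65  0.224 0.013]
 [0.429 0.181 0.013]
 [0.411 0.303 0.013]] [0.52989613 0.26470589 0.013     ] [0.12839364 0.22462777 0.12339164]
tray jig 0.052326146795262846 0.4067745682908504
```

move_arm(targets="-0.03 -0.006 0.03 0;-0.057 -0.006 0.06 0;-0.057 -0.006 0.1 0;-0.057 -0.006 0.135 0;-0.057 -0.006 0.147 0", jaw=0.45)

```text
time: 12.28
tcp_pos: [0.6015, -0.1293, 0.0155]
eef_rot: [-0.002, -0.105, 0.994, 0.0]
ft_force: [-0.3, -0.0, -0.1]
finger_gap: 0.0619
grasp_force: 0.0
```

move_arm(targets="0 0 0 0;0 0 0 0;0 0 0 0;0 0 0 0;0 0 0 0", jaw=-1)

```text
time: 12.9
tcp_pos: [0.6036, -0.1294, 0.0187]
eef_rot: [0.001, -0.105, 0.994, -0.0]
ft_force: [-5.1, -1.6, 9.1]
finger_gap: 0.0344
grasp_force: 61.7
```

move_arm(targets="0 0 -0.03 0;0 0 -0.06 0;0 0 -0.09 0;0 0.03 -0.1 0;0 0.07 -0.1 0")

```text
time: 13.52
tcp_pos: [0.5892, -0.0605, 0.1192]
eef_rot: [0.002, -0.105, 0.994, -0.0]
ft_force: [-0.2, 0.3, -1.4]
finger_gap: 0.0351
grasp_force: 60.6
```

```bash
python3 -c "
from h import *
report();print(ctrl.sense()['q'].round(2))"
```

```text
t 13.53 jig [0.0422 0.0763 0.1192] yaw err -0.07 F [-0.2  0.3 -1.4] gap 0.0351 60.6
[-0.3   0.52  0.46  1.81 -0.3   0.88  2.08]
```

```bash
cat >> h.py <<'E'
def tray(show=None):
    m=camera_model("top");im=capture("top");g=im[150:330,90:225].max(2);t=(g<60).astype(np.uint8)*255
    t=cv2.morphologyEx(t,cv2.MORPH_CLOSE,np.ones((9,9)));c=max(cv2.findContours(t,0,2)[0],key=cv2.contourArea)
    b=cv2.boxPoints(cv2.minAreaRect(c))+[90,150];w=np.array([ray(m,u,v,.013) for u,v in b]);d=w.mean(0)-O
    L=np.linalg.norm(np.diff(w,axis=0),axis=1);i=int(np.argmax(L[:2]));e=w[i+1]-w[i]
    print("tray jig",round(d@EX,3),round(d@EY,3),"sides",L.round(3),"yaw",np.degrees(np.arctan2(e[1],e[0])).round(1))
    if show:cv2.imwrite(show,im)
E
python3 -c "
from h import *
tray()"
```

```text
tray jig 0.052 0.407 sides [0.128 0.224 0.123] yaw -168.8
```

move_arm(targets="-0.01 0.06 0 0;-0.02 0.12 0 0;-0.04 0.18 0 0;-0.058 0.24 0 0;-0.058 0.26 0 0")

```text
time: 14.2
tcp_pos: [0.5904, 0.2106, 0.1177]
eef_rot: [0.001, -0.108, 0.994, 0.001]
ft_force: [-0.2, -0.4, -0.3]
finger_gap: 0.0345
grasp_force: 60.6
```

```bash
python3 -c "
from h import *
report()
tray()
cv2.imwrite('pics/w5.png',capture('wrist'))
m=camera_model('wrist')
print([np.round(proj(m,J(.052+x,.407+y,.013))) for x,y in((-.1125,-.0625),(-.1125,.0625),(.1125,-.0625),(.1125,.0625))],ctrl.sense()['q'].round(2))"
```

```text
t 14.2 jig [0.1002 0.3412 0.1177] yaw err 0.31 F [-0.2 -0.4 -0.3] gap 0.0345 60.6
tray jig 0.072 0.441 sides [0.246 0.447 0.226] yaw -179.7
[array([284., -22.]), array([469., -21.]), array([281., 279.]), array([425., 280.])] [-0.7   0.58  0.42  1.72 -0.29  0.91  1.63]
```

View pics/w5.png

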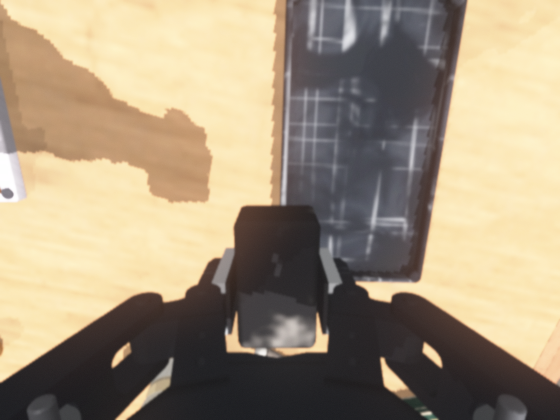

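move_arm(targets="0 0.05 0 0;0 0.066 0.02 0;0 0.066 0.06 0;0 0.066 0.09 0;0 0.066 0.104 0")

```text
time: 14.92
tcp_pos: [0.5766, 0.2683, 0.0118]
eef_rot: [-0.001, -0.105, 0.994, -0.001]
ft_force: [-0.1, -0.1, 0.5]
finger_gap: 0.0347
grasp_force: 65.7
```

move_arm(targets="0 0 0.001 0;0 0 0.001 0;0 0 0.001 0;0 0 0.001 0;0 0 0.001 0")

```text
time: 15.55
tcp_pos: [0.5769, 0.2704, 0.0126]
eef_rot: [0.0, -0.106, 0.994, 0.0]
ft_force: [-0.4, 0.3, -0.3]
finger_gap: 0.0344
grasp_force: 65.9
```

```bash
python3 -c "
from h import *
report()"
```

```text
t 15.55 jig [0.0995 0.4025 0.0126] yaw err 0.02 F [-0.4  0.3 -0.3] gap 0.0344 65.9
```

move_arm(targets="0 0 0.001 0;0 0 0.002 0;0 0 0.002 0;0 0 0.002 0;0 0 0.002 0")

```text
time: 16.18
tcp_pos: [0.5768, 0.2703, 0.0107]
eef_rot: [-0.0, -0.106, 0.994, 0.0]
ft_force: [-3.3, -1.3, 8.4]
finger_gap: 0.0343
grasp_force: 67.1
```

move_arm(targets="0 0 0 0;0 0 0 0;0 0 0 0;0 0 0 0;0 0 0 0", jaw=0.2)

```text
time: 16.8
tcp_pos: [0.5768, 0.2703, 0.0103]
eef_rot: [0.0, -0.106, 0.994, -0.0]
ft_force: [-0.4, -0.2, 0.0]
finger_gap: 0.0514
grasp_force: 0.0
```

move_arm(targets="0 0 -0.04 0;0 0 -0.09 0;0 -0.04 -0.13 0;0.02 -0.1 -0.13 0;0.04 -0.16 -0.13 0")

```text
time: 17.42
tcp_pos: [0.5713, 0.1054, 0.1409]
eef_rot: [0.001, -0.106, 0.994, 0.0]
ft_force: [1.1, 0.1, -0.3]
finger_gap: 0.0515
grasp_force: 0.0
```

move_arm(targets="0.01 -0.06 0 0;0.01 -0.12 0 0;0.01 -0.18 0 0;0.01 -0.24 0 0;0.01 -0.29 0 0", jaw=0.45)

```text
time: 18.05
tcp_pos: [0.6227, -0.1812, 0.1404]
eef_rot: [0.0, -0.105, 0.994, -0.0]
ft_force: [0.1, 0.6, 0.5]
finger_gap: 0.0618
grasp_force: 0.0
```

```bash
python3 -c "
from h import *
report();tray('pics/t3.png');print(tool(J(.043,-.08,.017)).round(3))
im=cv2.imread('pics/t3.png')
a=cv2.resize(im[150:310,90:230],None,fx=4,fy=4,interpolation=2);w=cv2.resize(capture('wrist'),None,fx=.42,fy=.42)
a[-w.shape[0]:,-w.shape[1]:]=w
cv2.imwrite('pics/c3.png',cv2.convertScaleAbs(a[:600],alpha=1.5))"
```

```text
t 18.05 jig [ 0.0496 -0.0486  0.1404] yaw err -0.03 F [0.1 0.6 0.5] gap 0.0618 0.0
tray jig 0.047 0.379 sides [0.127 0.222 0.122] yaw -168.2
[ 0.005 -0.024  0.124]
```

View pics/c3.png

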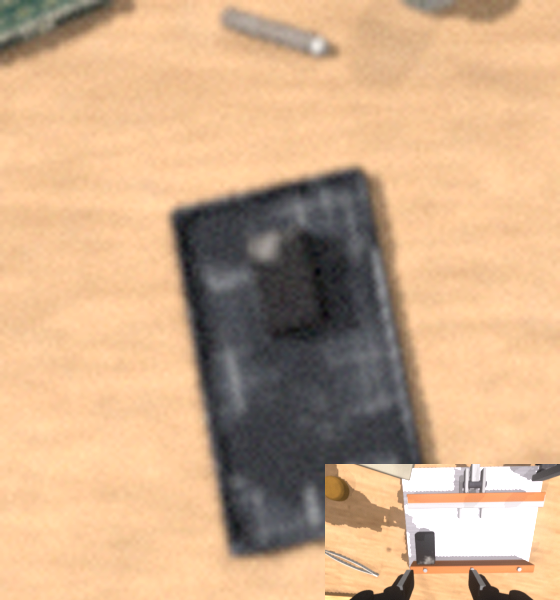

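move_arm(targets="0.006 -0.031 0.02 0;0.006 -0.031 0.06 0;0.006 -0.031 0.09 0;0.006 -0.031 0.115 0;0.006 -0.031 0.123 0")

```text
time: 18.77
tcp_pos: [0.6225, -0.2098, 0.016]
eef_rot: [-0.001, -0.106, 0.994, 0.0]
ft_force: [-0.1, 0.3, -0.2]
finger_gap: 0.062
grasp_force: 0.0
```

move_arm(targets="0 0 0 0;0 0 0 0;0 0 0 0;0 0 0 0;0 0 0 0", jaw=-1)

```text
time: 19.4
tcp_pos: [0.6237, -0.2105, 0.0185]
eef_rot: [0.001, -0.106, 0.994, -0.0]
ft_force: [-2.7, 0.3, 8.0]
finger_gap: 0.0349
grasp_force: 61.5
```

move_arm(targets="0 0 -0.03 0;0 0 -0.06 0;0 0 -0.09 0;0 0.04 -0.1 0;0.01 0.1 -0.1 0")

```text
time: 20.02
tcp_pos: [0.5931, -0.1147, 0.1188]
eef_rot: [0.001, -0.105, 0.995, -0.001]
ft_force: [1.4, 1.7, -1.1]
finger_gap: 0.0347
grasp_force: 60.7
```

```bash
python3 -c "
from h import *
report();tray()"
```

```text
t 20.02 jig [0.0346 0.0226 0.1188] yaw err -0.09 F [ 1.4  1.7 -1.1] gap 0.0347 60.7
tray jig 0.047 0.379 sides [0.127 0.223 0.122] yaw -168.5
```

move_arm(targets="0.01 0.06 0 0;0.02 0.12 0 0;0.03 0.18 0 0;0.037 0.24 0 0;0.037 0.3 0 0")

```text
time: 20.7
tcp_pos: [0.4925, 0.1729, 0.1181]
eef_rot: [0.001, -0.106, 0.994, 0.0]
ft_force: [1.3, 0.3, -0.5]
finger_gap: 0.035
grasp_force: 60.7
```

move_arm(targets="0 0.04 0 0;0 0.056 0.02 0;0 0.056 0.06 0;0 0.056 0.09 0;0 0.056 0.102 0")

```text
time: 21.32
tcp_pos: [0.481, 0.2245, 0.0136]
eef_rot: [-0.001, -0.105, 0.994, -0.001]
ft_force: [0.0, -0.3, -0.0]
finger_gap: 0.0347
grasp_force: 60.7
```

```bash
python3 -c "
from h import *
report()"
```

```text
t 21.32 jig [-0.0039  0.3777  0.0136] yaw err -0.05 F [ 0.  -0.3 -0. ] gap 0.0347 60.7
```

move_arm(targets="0 0 0.002 0;0 0 0.004 0;0 0 0.005 0;0 0 0.005 0;0 0 0.005 0")

```text
time: 21.95
tcp_pos: [0.4817, 0.2259, 0.0106]
eef_rot: [0.0, -0.106, 0.994, 0.0]
ft_force: [0.6, 0.6, -1.3]
finger_gap: 0.0345
grasp_force: 60.7
```

move_arm(targets="0 0 0 0;0 0 0 0;0 0 0 0;0 0 0 0;0 0 0 0", jaw=0.2)

```text
time: 22.58
tcp_pos: [0.4815, 0.2258, 0.0103]
eef_rot: [-0.0, -0.106, 0.994, -0.0]
ft_force: [-0.7, 0.2, -0.8]
finger_gap: 0.051
grasp_force: 0.0
```

move_arm(targets="0 0 -0.04 0;0 0 -0.09 0;0.02 -0.04 -0.13 0;0.04 -0.1 -0.13 0;0.06 -0.16 -0.13 0")

```text
time: 23.2
tcp_pos: [0.4564, 0.0568, 0.1409]
eef_rot: [0.001, -0.106, 0.994, 0.0]
ft_force: [1.6, -0.5, 0.4]
finger_gap: 0.0513
grasp_force: 0.0
```

move_arm(targets="0.02 -0.06 0 0;0.03 -0.12 0 0;0.03 -0.18 0 0;0.03 -0.24 0 0;0.03 -0.28 0 0", jaw=-1)

```text
time: 23.82
tcp_pos: [0.486, -0.2246, 0.1404]
eef_rot: [0.0, -0.105, 0.995, -0.0]
ft_force: [0.9, 0.5, 0.5]
finger_gap: 0.0005
grasp_force: 0.0
```

```bash
python3 -c "
from h import *
report();tray('pics/t4.png')
im=cv2.imread('pics/t4.png')
a=cv2.resize(im[150:300,90:230],None,fx=4,fy=4,interpolation=2);w=cv2.resize(capture('side')[280:370,140:330],None,fx=2,fy=2)
cv2.imwrite('pics/c4.png',cv2.convertScaleAbs(np.hstack([a,np.vstack([w,np.zeros((a.shape[0]-w.shape[0],w.shape[1],3),np.uint8)])])[:,:800],alpha=1.7))"
```

```text
t 23.82 jig [-0.0931 -0.0625  0.1404] yaw err -0.08 F [0.9 0.5 0.5] gap 0.0005 0.0
tray jig 0.046 0.379 sides [0.128 0.224 0.123] yaw -168.4
```

View pics/c4.png

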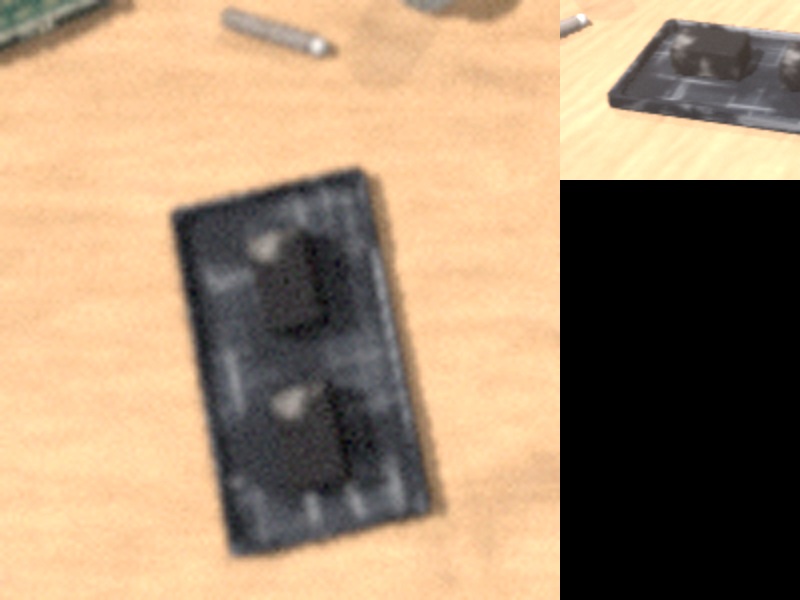

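move_arm(targets="0 0 0.03 0;0 0 0.06 0;0 0 0.09 0;0 0 0.11 0;0 0 0.116 0")

```text
time: 24.55
tcp_pos: [0.4857, -0.2215, 0.0236]
eef_rot: [-0.001, -0.106, 0.994, 0.0]
ft_force: [0.5, -0.8, 0.4]
finger_gap: -0.0001
grasp_force: 0.0
```

move_arm(targets="-0.015 0 0 0;-0.03 0 0 0;-0.042 0 0 0;-0.054 0 0 0;-0.064 0 0 0")

```text
time: 25.18
tcp_pos: [0.5495, -0.2081, 0.0244]
eef_rot: [0.0, -0.106, 0.994, -0.0]
ft_force: [-2.9, -0.2, 1.2]
finger_gap: 0.0
grasp_force: 1.2
```

move_arm(targets="-0.004 0 0 0;-0.008 0 0 0;-0.010 0 0 0;-0.012 0 0 0;-0.013 0 0 0")

```text
time: 25.8
tcp_pos: [0.5614, -0.2057, 0.0243]
eef_rot: [0.0, -0.106, 0.994, -0.0]
ft_force: [-1.6, -0.2, -0.4]
finger_gap: -0.0002
grasp_force: 0.8
```

```bash
python3 -c "
from h import *
report()"
```

```text
t 25.8 jig [-0.0154 -0.0597  0.0243] yaw err 0.02 F [-1.6 -0.2 -0.4] gap -0.0002 0.8
```

move_arm(targets="-0.002 0 0 0;-0.004 0 0 0;-0.005 0 0 0;-0.006 0 0 0;-0.006 0 0 0")

```text
time: 26.42
tcp_pos: [0.5624, -0.2056, 0.0238]
eef_rot: [-0.004, -0.104, 0.995, 0.001]
ft_force: [-33.1, -0.4, 22.7]
finger_gap: 0.0001
grasp_force: 16.7
```

```bash
python3 -c "
from h import *
report()"
```

```text
t 26.43 jig [-0.0145 -0.0599  0.0238] yaw err -0.12 F [-33.1  -0.4  22.7] gap 0.0001 16.7
```

move_arm(targets="0.02 0 0 0;0.03 0 -0.05 0;0.05 0.03 -0.1 0;0.07 0.08 -0.13 0;0.1 0.13 -0.13 0")

```text
time: 27.05
tcp_pos: [0.4428, -0.0973, 0.1561]
eef_rot: [0.002, -0.106, 0.994, -0.0]
ft_force: [1.1, 0.5, -0.1]
finger_gap: 0.0002
grasp_force: 0.0
```

move_arm(targets="0 0.04 0 0;0 0.085 0 0;0 0.085 0.03 0;0 0.085 0.06 0;0 0.085 0.064 0")

```text
time: 27.68
tcp_pos: [0.4237, -0.0154, 0.0894]
eef_rot: [-0.001, -0.105, 0.994, -0.0]
ft_force: [0.2, -0.5, 0.5]
finger_gap: 0.0003
grasp_force: 0.0
```

```bash
python3 -c "
from h import *
report();cv2.imwrite('pics/w6.png',capture('wrist'));m=camera_model('wrist');print(proj(m,J(-.109,.112,.112)))"
```

```text
t 27.68 jig [-0.1102  0.1552  0.0894] yaw err 0.01 F [ 0.2 -0.5  0.5] gap 0.0003 0.0
(np.float64(173.53356525470758), np.float64(288.1122472616771))
```

View pics/w6.png

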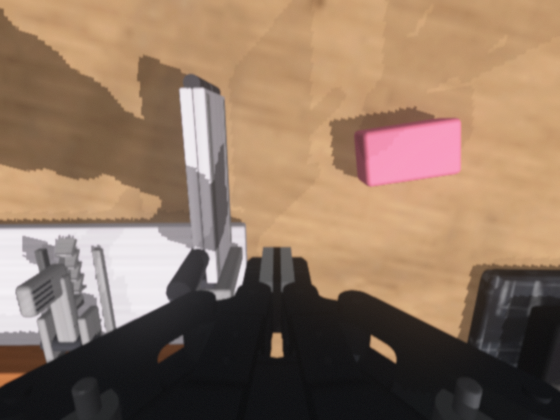

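move_arm(targets="0 -0.02 0 0;0 -0.035 0 0;0 -0.05 0 0;0 -0.065 0 0;0 -0.08 0 0")

```text
time: 28.35
tcp_pos: [0.4417, -0.0942, 0.091]
eef_rot: [0.001, -0.106, 0.994, -0.0]
ft_force: [0.4, 0.7, 0.2]
finger_gap: -0.0
grasp_force: 0.4
```

move_arm(targets="0 -0.015 0 0;-0.001 -0.03 0 0;-0.002 -0.045 0 0;-0.003 -0.06 0 0;-0.004 -0.075 0 0")

```text
time: 28.98
tcp_pos: [0.461, -0.1668, 0.0903]
eef_rot: [-0.0, -0.106, 0.994, -0.0]
ft_force: [0.7, 0.9, -0.2]
finger_gap: -0.0002
grasp_force: 0.6
```

move_arm(targets="-0.001 -0.012 0 0;-0.003 -0.024 0 0;-0.005 -0.036 0 0;-0.007 -0.044 0 0;-0.009 -0.052 0 0")

```text
time: 29.6
tcp_pos: [0.4809, -0.2149, 0.0903]
eef_rot: [0.0, -0.106, 0.994, 0.0]
ft_force: [2.3, 6.5, -0.4]
finger_gap: 0.0002
grasp_force: 2.8
```

```bash
python3 -c "
from h import *
report()"
```

```text
t 29.6 jig [-0.0961 -0.0519  0.0903] yaw err 0.05 F [ 2.3  6.5 -0.4] gap 0.0002 2.8
```

move_arm(targets="-0.001 -0.003 0 0;-0.001 -0.005 0 0;-0.002 -0.007 0 0;-0.002 -0.008 0 0;-0.002 -0.009 0 0")

```text
time: 30.22
tcp_pos: [0.4849, -0.2201, 0.0898]
eef_rot: [-0.0, -0.107, 0.994, 0.002]
ft_force: [3.5, 22.0, -1.8]
finger_gap: -0.0002
grasp_force: 10.3
```

move_arm(targets="0 0.015 0 0;0 0.02 -0.03 0;0 0.02 -0.08 0;0 0.05 -0.12 0;0 0.1 -0.12 0")

```text
time: 30.85
tcp_pos: [0.4642, -0.1261, 0.2128]
eef_rot: [0.002, -0.104, 0.995, -0.001]
ft_force: [1.0, 1.3, -1.7]
finger_gap: 0.0004
grasp_force: 0.0
```

move_arm(targets="0 0.05 0 0;0 0.1 0 0;0 0.16 0 0;0 0.2 0 0;0 0.2 0 0")

```text
time: 31.48
tcp_pos: [0.4207, 0.0725, 0.2103]
eef_rot: [0.0, -0.108, 0.994, 0.0]
ft_force: [0.1, -0.1, -0.4]
finger_gap: -0.0001
grasp_force: 0.0
```

```bash
python3 -c "
from h import *
report()
cv2.imwrite('pics/t5.png',cv2.resize(capture('top')[150:310,90:400],None,fx=2.5,fy=2.5,interpolation=2))"
```

```text
t 31.48 jig [-0.0948  0.2417  0.2103] yaw err 0.27 F [ 0.1 -0.1 -0.4] gap -0.0001 0.0
```

View pics/t5.png

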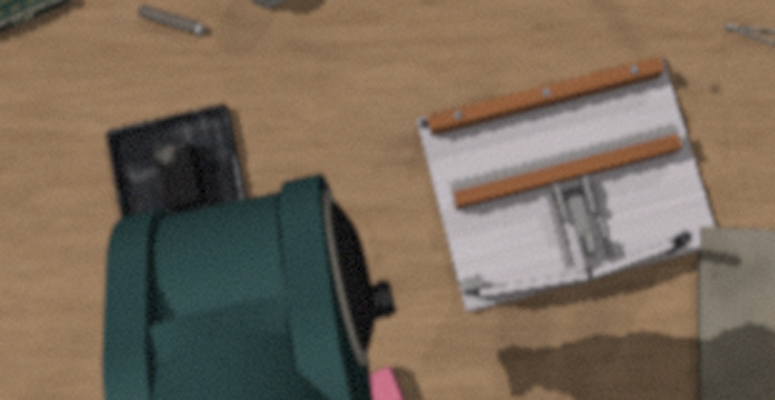

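```bash
python3 -c "
from station import workorder
print(workorder.job_done())"
```

```text
the job is handed in; nothing more can be done
None
```

The job is handed in, with no verdict returned: the two blocks present lie flat in the tray (last picture before the bar was pushed home), the clamp bar is at its home stop with the pawl apparently down, the guard is within a few degrees of straight, and I never touched the jar, wax or punch.

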